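Load the analyser's resin cartridge

ROBOT

A 6-joint arm with a two-finger parallel gripper is mounted at the origin on the work surface. World frame = base frame: x ahead of the robot, y to its left, z up, the work surface at z = 0. Lengths are in m, angles in rad, forces in N, time in s.
With the tool pointing down it reaches from about 0.375 to 0.925 m from the base axis. Payload 5.7 kg.
Tool frame: the origin (TCP) lies at the very end of the fingers, on their centre line; the grasp point (between the pads) lies 19 mm behind it (pinch_z is the distance from the TCP to the grasp point, in m); z points along the fingers, y is the line along which they close (so a half turn about z gives the same grasp; the last joint's range is limited). The gripper opens to 85 mm and grips with 20 to 120 N. Pads are 22 mm wide; open, the fingers measure 114 mm over their backs; the gripper's body (76 mm by 85 mm) begins 54 mm behind the grasp point. The pads swing forward as they close: fully open they stand 13 mm farther back than shut.
Start: joints at [1.175, 0.359, 1.51, -0, 1.272, -0.115], TCP at [0.166, 0.576, 0.231] pointing down, gripper open.
Joint ranges: [-2.97, 2.97], [-1.01, 2.36], [0.21, 2.38], [-0.96, 4.11], [0.2, 2.71], [-2.98, 2.98]. Speed limits (rad/s): [2.39, 2.39, 3.14, 3.14, 3.14, 3.14].

INTERFACE

Orientations are given as a unit quaternion [w, x, y, z].
In Python, from rig import observe, grab_frame, camera_model, finish_job, spot_in, pinch_z gives the robot as it stands. The module is installed in compiled form; this text tells all that it offers.
- The arm moves only by the tool arm_command, never from a script. Its argument "commands" is a list of rows, each a list of 3 entries, a list of its own where there are three numbers: the shift along the tool's x, y, z in mm, then the turn, a rotation vector about the tool's x, y, z in degrees, then the opening in per cent of the stroke, from 0 (shut) to 100 (fully open). In form: [[[tx, ty, tz], [wx, wy, wz], fingers], ...]. A call has 1 to 20 rows; each row is the pose to reach, as a shift and turn from the pose commanded when the call began, along the tool's axes at that moment; what a row does not reach only later rows make up. A row lasts 1/8 s, in which the tool goes at most 62.5 mm and 10.7 degrees, less where a joint would pass 70% of its speed; a pose out of reach is approached as far as the arm can. A call with a gripper value outside its range is refused whole. The fingers move at their own pace and stop on an object; "newtons" is the grip in N (left out, the last holds). Time passes only in rows, so rows that repeat a pose let the fingers close. It gives the time, the measured TCP pose, the force, the opening and the grip force at its end, in the units of the state.
- observe(): the state, without advancing time (a new reading comes with each control period).
- grab_frame(name): name is "side" or "top"; returns the picture (400x640x3 uint8, red, green, blue); there is no depth.
- camera_model(name): a dict with "mtx" (3x3 intrinsics, pixels), "k1" (the pictures are not rectified: a ray, as slopes to the right and down, at radius r is drawn at 1 + k1 r^2 times it, then the intrinsics apply), "rvec" (rotation vector, rad) and "tvec" (3), from world to camera coordinates, as OpenCV has them. Camera axes: x right, y down, z forward; pixel columns grow to the right and rows downward; lengths in m; the calibration is good to about 2 mm. A picture is of the moment at which its call begins. camera_model takes no time and is no camera call.
- finish_job(): hands the job in; it is judged then, once.
Trained networks look in the newest picture that a camera, given by its name, has taken for a name from the list of things; names that differ only in an ending like _2 or _b are one class to them, and where a whole thing is asked for, a point or a joint stands for the part that bears it (a point fixed in the world has none). Each returns a list of dicts, best first, with "conf" (0 to 1); they miss things now and then, are a little off and sometimes report something else, mostly with a low value. They report only what shows in the picture. A call takes as long as a camera call. They do not tell look-alikes from the thing itself.
- spot_in(camera, name): "point" ([row, column] in pixels, amid what is visible of it).
The state is a dict: "time": time; "qpos": joint angles; "qvel": joint speeds; "tau": joint torques, N m; "position": TCP position; "tool_rot": TCP orientation; "contact_force": force on the tool from outside, world axes, zero at the start; "torque": the same for the moment, N m; "finger_gap": opening from 0.0 (shut) to 1.0 (fully open); "gripper_force": force on a finger pad.
Only numpy, scipy, OpenCV 4.12 (cv2) and the standard library are available. Lean on these libraries where they do the work, as an engineer would, in place of code of your own. Each camera call takes 0.05 s, during which the arm holds its last target. There are 200 camera calls.

TASK

With the fingertips, gently and without gripping or lifting it, push the white cartridge that lies at the foot of the blue-sided ramp slowly up the ramp and over the crest until it rests against the stop at the top; keep your fingers behind it all the way so that it never rolls free on the slope. Once it is home, press the green button on the console fully down and let it go. Leave the spare cartridge, the bottle and the tube rack where they stand.

Things in the scene. Friction and masses are not known exactly. Their poses are not given: they have to be found in the camera images.
- bay: Fixed loading ramp, 255 x 136 x 78 mm: dark steel track, 94 mm wide, between blue cheeks that stand about 15 mm above it. Origin on the table under its middle; +x uphill, y across, z up. The track rises at 8 degrees from a 4 mm high black lip at x = -100 mm (surface 22 mm above the table) to the crest, then dips at 12 degrees to two black stop pads with faces at x = 95 mm.
- bay_crest (a point): Point on the track's crest, mid-width: bay x = 50 mm, 43 mm above the table. Short of the crest the cartridge rolls back down to the lip; beyond it, it rolls on to the stop.
- bay_home (a point): Where the cartridge's centre is when it rests against the stop: bay x = 70 mm, 64 mm above the table; it stays there by itself. Beside it the cheeks reach 59 mm above the table, the grey end plate behind the stop pads 78 mm.
- cartridge_center (a point): Centre of the cartridge to be loaded: a smooth white plastic cylinder with blue ends and three grey stripes, 50 mm diameter, 90 mm long, about 0.2 kg, lying across the track. It starts at rest against the lip, centre at bay x = -90 mm, 49 mm above the table. Its axes turn as it rolls.
- load_top (a point): Middle of the top face of the green push button (30 mm across) on the grey console (100 x 80 x 40 mm); it points up and sinks 6 mm when pressed.
- load (a joint): Travel of the green button: 0 = released, 0.006 m = fully down. A spring brings it back; fully down takes about 5 N.
- spare: Spare cartridge standing upright, 50 mm diameter, 90 mm tall, white with blue ends, origin at the centre of its underside. To be left alone.
- bottle: Amber bottle with a white cap, 60 mm diameter, 130 mm tall, origin at the centre of its underside. To be left alone.
- rack: White tube rack with three capped tubes, 60 x 110 mm, 90 mm tall, origin at the centre of its underside, long side along its y. To be left alone.
Not all that is in view belongs to the job. What is shaped like the part that bears cartridge_center but red is not meant. What is shaped like the part that bears load_top but yellow is not meant.

How it is judged:
On the way, in this order (a step that is already met when the one before it is completed fails the run):
1. the cartridge is home against the stop, past the crest (x of cartridge_center in the frame of bay between 0.064 and 0.076 m and z of cartridge_center in the frame of bay between 0.058 and 0.069 m and y of cartridge_center in the frame of bay between -0.012 and 0.012 m), for 0.2 s.
2. the green button is pressed fully down (at least 4.5 mm of its 6 mm) (value of joint load above 0.0045 m), for 0.05 s.
At the end, for the whole second after the job is handed in: The cartridge rests against the stop (centre within 6 mm of its home along the ramp, and 58 to 69 mm above the table), still; the button is up again (within 1.5 mm); the spare cartridge, bottle and rack are within 20 mm of where they stood (all of step 1 and linear speed of cartridge below 0.02 m/s and value of joint load below 0.0015 m and distance of each of spare, bottle, rack from where it was at the start of the episode below 0.02 m); the robot touches nothing.
It fails at once if the cartridge rolls free on the slope (untouched by the robot and faster than 0.15 m/s) (x of cartridge_center in the frame of bay between -0.085 and 0.048 m and linear speed of cartridge above 0.15 m/s and contact force between each of the fingers, the arm and cartridge below 0.02 N).
It fails at once if the cartridge is lifted off the track by more than about 12 mm (z of cartridge_center in the frame of bay above 0.081 m or (x of cartridge_center in the frame of bay below 0 m and z of cartridge_center in the frame of bay above 0.074 m) or (x of cartridge_center in the frame of bay below -0.05 m and z of cartridge_center in the frame of bay above 0.067 m)).
It fails at once if the cartridge is squeezed or pushed hard (over 35 N from the fingers) (contact force between the fingers and cartridge above 35 N).
It fails at once if the button is pressed before the cartridge is home (value of joint load above 0.003 m and x of cartridge_center in the frame of bay below 0.06 m).
It fails at once if a bystander is moved by more than 20 mm or tipped (distance of any of spare, bottle, rack from where it was at the start of the episode above 0.02 m or angle between any of spare, bottle, rack's own z axis and vertical above 0.3 rad).
It also fails if it takes over 43 s, if anything falls off the work surface, if the arm or the gripper's body presses on something with over 40 N, if the wrist force passes 120 N, or if a joint passes its speed limit or range.

## Working session

There is one attempt and no reset: what is moved stays moved. The work goes in short steps, Python scripts to look and compute and a tool call to move; the robot and the scene stay as the last step left them, time stands still between calls to the robot, and variables do not carry over. Pictures are saved under pics/ and viewed, at most 10 in all, crops included, and the job is handed in when it is done.

Besides the shell and the picture viewer there is one more tool, called after "Emit:" as a command line: name --argument value ..., lists and objects as JSON in quotes. arm_command: Moves the arm, as the interface text tells. Its arguments: {"type":"object","properties":{"commands":{"type":"array"},"newtons":{"type":"number"}},"required":["commands"]}

```bash
mkdir -p pics; cat > h.py <<'E'
import numpy as np, cv2
from rig import *
def ray(cam,rc):
    m=camera_model(cam);K=np.array(m["mtx"]);R=cv2.Rodrigues(np.array(m["rvec"],float))[0];t=np.array(m["tvec"],float).ravel()
    p=cv2.undistortPoints(np.array([[[rc[1],rc[0]]]],float),K,np.array([m["k1"],0,0,0,0.]))[0,0]
    return -R.T@t, R.T@np.array([p[0],p[1],1.])
def at_z(cam,rc,z):
    o,d=ray(cam,rc);return o+d*(z-o[2])/d[2]
def proj(cam,P):
    m=camera_model(cam)
    q=cv2.projectPoints(np.array(P,float).reshape(-1,1,3),np.array(m["rvec"],float),np.array(m["tvec"],float),np.array(m["mtx"]),np.array([m["k1"],0,0,0,0.]))[0].reshape(-1,2)
    return q[:,::-1]
E
python3 - <<'E'
from h import *
np.set_printoptions(precision=3,suppress=True)
for c in("top","side"):
    cv2.imwrite(f"pics/{c}0.png",grab_frame(c)[:,:,::-1]); print(c,ray(c,(200,320)))
Z=dict(bay=.04,cartridge_center=.049,load_top=.045,spare=.09,bottle=.13,rack=.09,bay_crest=.043,bay_home=.064)
for n in Z:
  for c in("top","side"):
    for d in spot_in(c,n)[:3]: print(n,c,np.round(d["point"],1),round(d["conf"],2),at_z(c,d["point"],Z[n])[:2])
s=observe();print(s)
E
```

```text
top (array([0.36 , 0.035, 1.028]), array([ 0.138,  0.005, -0.991]))
side (array([ 0.018, -0.582,  0.968]), array([ 0.427,  0.51 , -0.747]))
bay top [164.6 344.9] 0.59 [ 0.59 -0.02]
bay side [217.7 352. ] 0.69 [ 0.578 -0.049]
cartridge_center top [200.4 323.6] 0.91 [0.495 0.031]
cartridge_center top [260.5 325.8] 0.81 [0.348 0.022]
cartridge_center side [250.  264.2] 0.92 [ 0.33  -0.003]
cartridge_center side [212.2 310.5] 0.55 [0.496 0.026]
load_top top [214.9 205.2] 0.54 [0.451 0.324]
load_top top [267.7 155.8] 0.4 [0.32  0.434]
load_top side [158.6 236.7] 0.66 [0.448 0.325]
spare top [133. 458.] 0.65 [ 0.664 -0.29 ]
spare side [264.6 450.2] 0.91 [ 0.641 -0.325]
bottle top [133.  219.6] 0.59 [0.636 0.279]
bottle side [132.5 297.2] 0.64 [0.604 0.233]
bottle side [261.2 452.5] 0.6 [ 0.623 -0.334]
rack top [196.2 470.3] 0.88 [ 0.509 -0.316]
rack side [314.3 407.9] 0.58 [ 0.469 -0.355]
rack side [218.  352.1] 0.44 [ 0.547 -0.079]
bay_crest top [166.  346.1] 0.84 [ 0.585 -0.023]
bay_crest side [214.9 349.4] 0.65 [ 0.577 -0.039]
bay_home top [165.7 344.1] 0.68 [ 0.581 -0.017]
bay_home side [214.1 350.4] 0.64 [ 0.568 -0.051]
{'time': 0.9, 'qpos': array([ 1.175,  0.359,  1.51 ,  0.   ,  1.272, -0.115]), 'qvel': array([-0.   ,  0.   , -0.001, -0.002, -0.001, -0.   ]), 'tau': array([  0.001, -52.757, -27.906,  -0.   ,   0.001,   0.   ]), 'position': array([0.166, 0.576, 0.231]), 'tool_rot': array([-0.  ,  0.14,  0.99, -0.  ]), 'contact_force': array([ 0.105, -0.384,  0.636]), 'torque': array([-0.019, -0.005,  0.054]), 'gripper_force': 0.0, 'finger_gap': 0.9976355398482549}
```

View pics/top0.png

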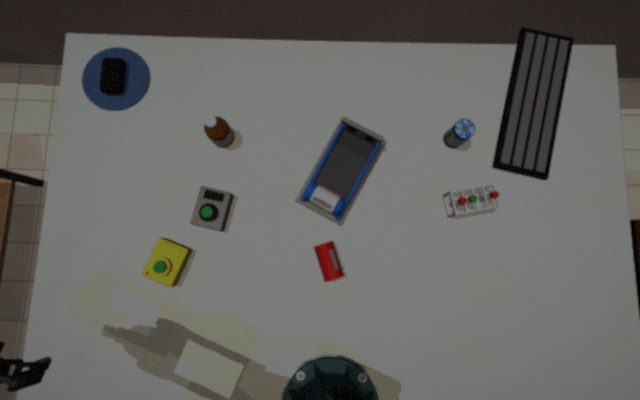

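View pics/side0.png

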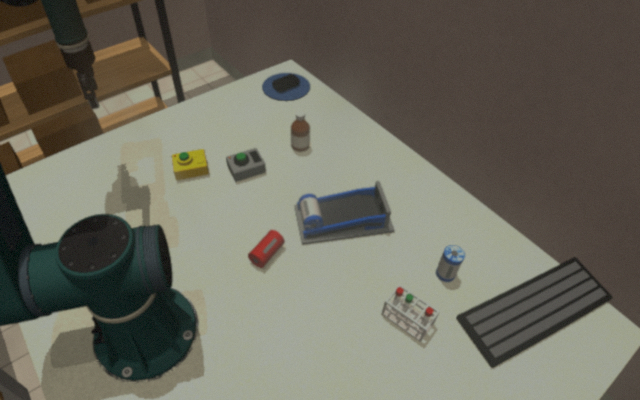

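The pictures show the following:
- **Cartridge:** white on the ramp at top (200,324), or red on the table at (260,326). The white one fits the description.
- **Button:** on the grey console at top (212,208), or on the yellow console at (267,160). The grey one fits the description.

I'll confirm both in one enlarged crop.

```bash
python3 - <<'E'
import cv2,numpy as np
t=cv2.imread("pics/top0.png");s=cv2.imread("pics/side0.png")
a=cv2.resize(t[110:235,290:392],None,fx=4,fy=4,interpolation=cv2.INTER_CUBIC) #408x500
b=cv2.resize(t[180:240,185:240],None,fx=4,fy=4,interpolation=cv2.INTER_CUBIC) #220x240
c=cv2.resize(s[175:245,288:398],None,fx=3.5,fy=3.5,interpolation=cv2.INTER_CUBIC) #385x245
o=np.zeros((500,800,3),np.uint8);o[:500,:408]=a;o[:240,410:630]=b;o[245:490,410:795]=c
cv2.imwrite("pics/crop.png",o)
E
```

```text
(no output)
```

View pics/crop.png

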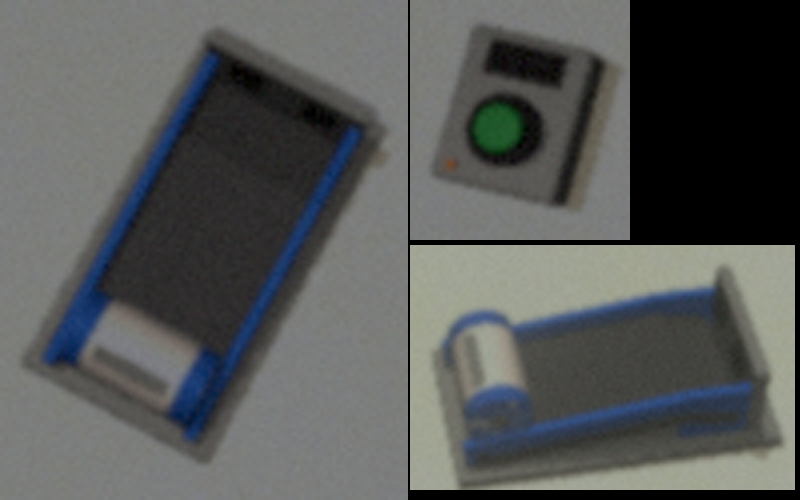

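The crop confirms the white cartridge with blue ends at the ramp foot, the green button on the grey console at crop (497,128), and the ramp corners. Next I fit the bay's pose from those corners.

```bash
cat > fit.py <<'E'
from h import *
from scipy.optimize import least_squares
np.set_printoptions(precision=4,suppress=True)
T=lambda c,r:(110+(r+.5)/4-.5,290+(c+.5)/4-.5)
S=lambda c,r:(175+(r-245+.5)/3.5-.5,288+(c-410+.5)/3.5-.5)
obs=[("top",T(25,365),(-.1275,.068,.004)),("top",T(208,460),(-.1275,-.068,.004)),
("side",S(462,485),(-.1275,-.068,.002)),("side",S(780,440),(.1275,-.068,.002)),
("top",T(138,352),(-.09,0,.074)),("top",(200.4,323.6),(-.09,0,.062)),("side",(212.2,310.5),(-.09,0,.055))]
def W(p,P):
    c,s=np.cos(p[2]),np.sin(p[2]);P=np.array(P);return np.array([p[0]+c*P[0]-s*P[1],p[1]+s*P[0]+c*P[1],P[2]])
def res(p):return np.concatenate([proj(c,W(p,P))[0]-np.array(rc) for c,rc,P in obs])
r=least_squares(res,[.58,-.02,-.4],loss="soft_l1")
if __name__=="__main__":
    print(r.x,np.degrees(r.x[2]));print(res(r.x).reshape(-1,2))
    b=at_z("top",T(497-410+105*0,0),0) if 0 else at_z("top",(180+(128+.5)/4-.5,185+(497-410+.5)/4-.5),.046);print("button",b)
    # overlay
    t=cv2.resize(cv2.imread("pics/top0.png")[110:235,290:392],None,fx=4,fy=4,interpolation=cv2.INTER_CUBIC)
    s=cv2.resize(cv2.imread("pics/side0.png")[175:245,288:398],None,fx=3.5,fy=3.5,interpolation=cv2.INTER_CUBIC)
    def dl(pts,col):
        w=[W(r.x,q) for q in pts]
        a=proj("top",w);cv2.polylines(t,[np.int32([[ (q[1]-290)*4+2,(q[0]-110)*4+2] for q in a])],False,col,1)
        a=proj("side",w);cv2.polylines(s,[np.int32([[ (q[1]-288)*3.5+2,(q[0]-175)*3.5+2] for q in a])],False,col,1)
    h,w=.1275,.068
    dl([(-h,-w,0),(h,-w,0),(h,w,0),(-h,w,0),(-h,-w,0)],(0,255,255))
    for y in(-.047,.047): dl([(-.1,y,.022),(.05,y,.043),(.095,y,.0335)],(0,255,0))
    th=np.linspace(0,6.3,30)
    for y in(-.045,.045): dl([(-.09+.025*np.cos(q),y,.049+.025*np.sin(q)) for q in th],(0,0,255))
    dl([(.095,-.047,.034),(.095,.047,.034)],(255,0,255))
    o=np.zeros((500,800,3),np.uint8);o[:500,:408]=t;o[:245,410:795]=s;cv2.imwrite("pics/ov.png",o)
E
python3 fit.py
```

```text
[ 0.5799 -0.0112 -0.4583] -26.260142669567976
[[ 0.8804 -1.1205]
 [ 1.5502 -0.4226]
 [ 0.727  -1.0006]
 [-0.3181  0.4166]
 [-0.3127  0.7589]
 [-2.3812  1.2326]
 [-2.5809  0.3332]]
button [0.4595 0.3215 0.046 ]
```

View pics/ov.png

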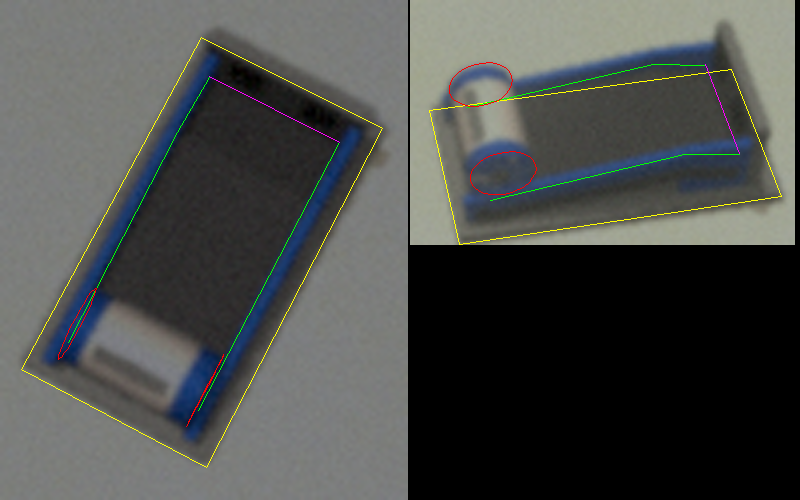

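Emit:
arm_command --commands '[[[-20, -20, 0], [0, 0, 1], 40], [[-60, -60, 0], [0, 0, 2], 40], [[-100, -100, 10], [0, 0, 3], 40], [[-140, -140, 20], [0, 0, 4], 40], [[-180, -180, 30], [0, 0, 5], 40], [[-220, -220, 40], [0, 0, 6], 40], [[-260, -260, 50], [0, 0, 7], 40], [[-300, -300, 60], [0, 0, 8], 40], [[-340, -340, 70], [0, 0, 9], 40], [[-380, -380, 80], [0, 0, 10], 40], [[-410, -410, 80], [0, 0, 10], 40], [[-425, -425, 80], [0, 0, 10], 40], [[-425, -425, 80], [0, 0, 10], 40], [[-425, -425, 80], [0, 0, 10], 40]]'

```text
time: 2.65
position: [0.4562, 0.0508, 0.1512]
tool_rot: [-0.0, 0.226, 0.974, 0.0]
contact_force: [0.4, 0.2, -0.4]
finger_gap: 0.404
gripper_force: 0.0
```

```bash
cat >> h.py <<'E'
from scipy.spatial.transform import Rotation as Ro
B=np.array([.5817,-.0121,np.radians(-26.26)])
def bay(p):
    c,s=np.cos(B[2]),np.sin(B[2]);d=np.array(p[:2])-B[:2];return np.array([c*d[0]+s*d[1],-s*d[0]+c*d[1],p[2]])*1000
def pose():
    s=observe();q=s["tool_rot"];R=Ro.from_quat([q[1],q[2],q[3],q[0]]).as_matrix();return np.array(s["position"]),R,s
def show():
    p,R,s=pose();print("t",round(s["time"],2),"p",p,"bay mm",bay(p),"yaw err",np.degrees(np.arctan2(R[1,0],R[0,0]))-180-np.degrees(B[2]),"z",R[:,2],"F",s["contact_force"],"gap",s["finger_gap"])
def shift(target):
    p,R,s=pose();print("shift mm",R.T@(np.array(target)-p)*1000)
np.set_printoptions(precision=3,suppress=True)
E
python3 -c "
from h import *
show()
for c in('top','side'): cv2.imwrite(f'pics/{c}1.png',grab_frame(c)[:,:,::-1])
t=cv2.resize(cv2.imread('pics/top1.png')[110:260,270:400],None,fx=3,fy=3)
s=cv2.resize(cv2.imread('pics/side1.png')[130:250,270:400],None,fx=3,fy=3)
o=np.zeros((450,790,3),np.uint8);o[:,:390]=t;o[:360,395:785]=s;cv2.imwrite('pics/c1.png',o)"
```

```text
t 2.65 p [0.456 0.051 0.151] bay mm [-140.347    0.915  151.243] yaw err 0.16100918036140044 z [-0.001  0.    -1.   ] F [ 0.411  0.202 -0.443] gap 0.4035209773591319
```

View pics/c1.png

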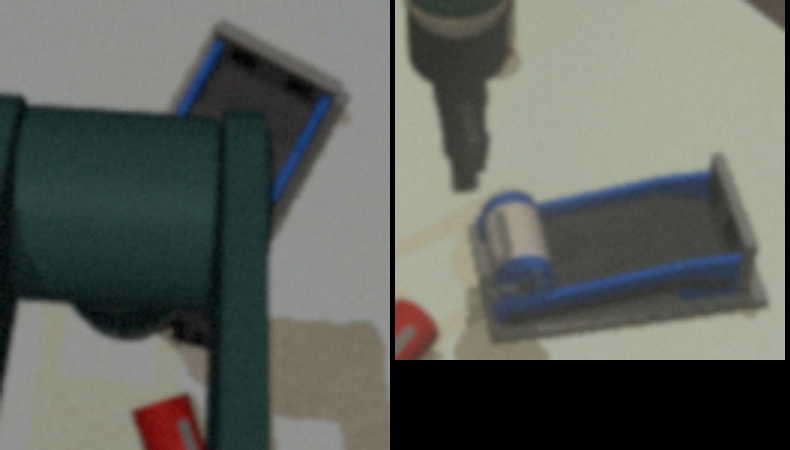

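The fingers hang behind and above the cartridge, with nothing in the way below. I'll descend and approach slowly.

Emit:
arm_command --commands '[[[0, 0, 20], [0, 0, 0], 40], [[0, 0, 50], [0, 0, 0], 40], [[0, 0, 80], [0, 0, 0], 40], [[0, 0, 100], [0, 0, 0], 40], [[0, 1, 110], [0, 0, 0], 40], [[0, 1, 115], [0, 0, 0], 40], [[-2, 1, 115], [0, 0, 0], 40], [[-4, 1, 115], [0, 0, 0], 40], [[-6, 1, 115], [0, 0, 0], 40], [[-8, 1, 115], [0, 0, 0], 40], [[-10, 1, 115], [0, 0, 0], 40], [[-10, 1, 115], [0, 0, 0], 40]]'

```text
time: 4.25
position: [0.4665, 0.0467, 0.0363]
tool_rot: [0.0, 0.226, 0.974, -0.0]
contact_force: [-0.2, 0.1, -0.1]
finger_gap: 0.4
gripper_force: 0.0
```

```bash
python3 -c "
from h import *
show()
for d in spot_in('side','cartridge_center')[:0]: print(d)
for c in('top','side'): cv2.imwrite(f'pics/{c}2.png',grab_frame(c)[:,:,::-1])
s=cv2.resize(cv2.imread('pics/side2.png')[150:250,270:400],None,fx=5,fy=5,interpolation=cv2.INTER_CUBIC)
cv2.imwrite('pics/c2.png',s)"
```

```text
t 4.25 p [0.467 0.047 0.036] bay mm [-129.323    1.778   36.345] yaw err 0.16185225388396063 z [ 0. -0. -1.] F [-0.178  0.135 -0.144] gap 0.399644370008153
```

View pics/c2.png

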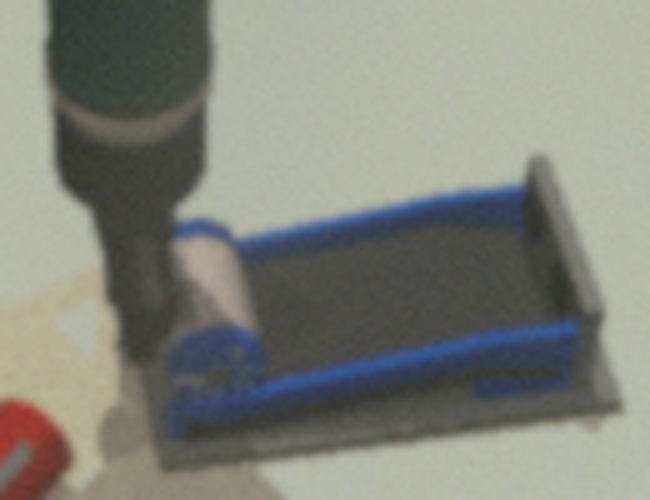

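Emit:
arm_command --commands '[[[-1, 0, 0], [0, 0, 0], 40], [[-2, 0, 0], [0, 0, 0], 40], [[-4, 0, 0], [0, 0, 0], 40], [[-6, 0, -0.5], [0, 0, 0], 40], [[-8, 0, -1], [0, 0, 0], 40], [[-11, 0, -1], [0, 0, 0], 40], [[-14, 0, -1.5], [0, 0, 0], 40], [[-17, 0, -2], [0, 0, 0], 40], [[-20, 0, -2.5], [0, 0, 0], 40], [[-23, 0, -3], [0, 0, 0], 40], [[-26, 0, -3.5], [0, 0, 0], 40], [[-29, 0, -4], [0, 0, 0], 40], [[-32, 0, -4], [0, 0, 0], 40], [[-35, 0, -4.5], [0, 0, 0], 40], [[-38, 0, -5], [0, 0, 0], 40], [[-41, 0, -5.5], [0, 0, 0], 40], [[-44, 0, -6], [0, 0, 0], 40], [[-46, 0, -6.5], [0, 0, 0], 40], [[-47, 0, -6.5], [0, 0, 0], 40], [[-47, 0, -6.5], [0, 0, 0], 40]]'

```text
time: 6.9
position: [0.5087, 0.0261, 0.0428]
tool_rot: [0.0, 0.226, 0.974, -0.0]
contact_force: [0.1, -0.0, -0.0]
finger_gap: 0.4
gripper_force: 0.1
```

```bash
python3 -c "
from h import *
show()
for c in('top','side'): cv2.imwrite(f'pics/{c}3.png',grab_frame(c)[:,:,::-1])
for d in spot_in('side','cartridge_center')[:2]: print(d, bay(at_z('side',d['point'],.060)))
s=cv2.resize(cv2.imread('pics/side3.png')[150:250,270:400],None,fx=5,fy=5,interpolation=cv2.INTER_CUBIC)
cv2.imwrite('pics/c3.png',s)"
```

```text
t 6.9 p [0.509 0.026 0.043] bay mm [-82.393   1.922  42.847] yaw err 0.17169203141589762 z [ 0. -0. -1.] F [ 0.08  -0.005 -0.014] gap 0.399629124099491
{'point': [247.4, 265.1], 'conf': 0.67} [-226.819 -103.821   60.   ]
{'point': [211.0, 327.8], 'conf': 0.55} [-49.801 -16.825  60.   ]
```

View pics/c3.png

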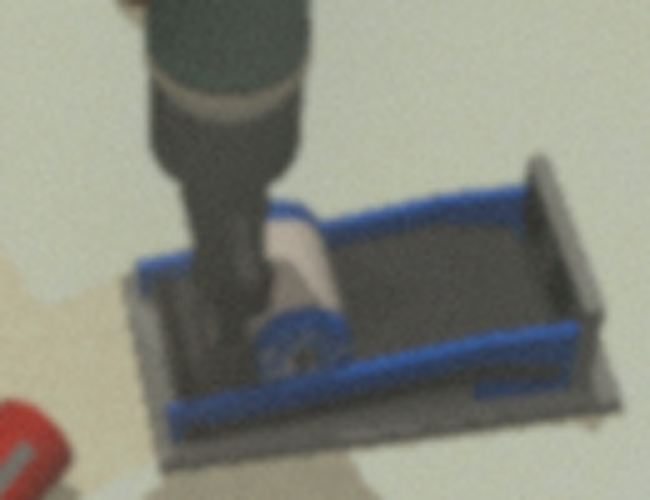

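The cartridge rides squarely in front of the fingers, about 45 mm up the ramp. I'll keep pushing.

Emit:
arm_command --commands '[[[-1, 0, 0], [0, 0, 0], 40], [[-3, 0, -0.5], [0, 0, 0], 40], [[-6, 0, -1], [0, 0, 0], 40], [[-9, 0, -1.5], [0, 0, 0], 40], [[-12, 0, -2], [0, 0, 0], 40], [[-15, 0, -2], [0, 0, 0], 40], [[-18, 0, -2.5], [0, 0, 0], 40], [[-21, 0, -3], [0, 0, 0], 40], [[-24, 0, -3.5], [0, 0, 0], 40], [[-27, 0, -4], [0, 0, 0], 40], [[-30, 0, -4], [0, 0, 0], 40], [[-33, 0, -4.5], [0, 0, 0], 40], [[-36, 0, -5], [0, 0, 0], 40], [[-39, 0, -5.5], [0, 0, 0], 40], [[-42, 0, -6], [0, 0, 0], 40], [[-45, 0, -6.5], [0, 0, 0], 40], [[-48, 0, -7], [0, 0, 0], 40], [[-51, 0, -7], [0, 0, 0], 40], [[-54, 0, -7.5], [0, 0, 0], 40], [[-57, 0, -8], [0, 0, 0], 40]]'

```text
time: 9.55
position: [0.5598, 0.001, 0.0508]
tool_rot: [-0.0, 0.226, 0.974, -0.0]
contact_force: [-1.4, 0.0, 0.5]
finger_gap: 0.399
gripper_force: 0.4
```

Emit:
arm_command --commands '[[[-3, 0, -0.5], [0, 0, 0], 40], [[-6, 0, -1], [0, 0, 0], 40], [[-9, 0, -1.5], [0, 0, 0], 40], [[-12, 0, -2], [0, 0, 0], 40], [[-15, 0, -2], [0, 0, 0], 40], [[-18, 0, -2.5], [0, 0, 0], 40], [[-21, 0, -3], [0, 0, 0], 40], [[-24, 0, -3.5], [0, 0, 0], 40], [[-27, 0, -4], [0, 0, 0], 40], [[-29, 0, -4], [0, 0, 0], 40], [[-31, 0, -4], [0, 0, 0], 40], [[-33, 0, -4], [0, 0, 0], 40], [[-35, 0, -4], [0, 0, 0], 40], [[-37, 0, -4], [0, 0, 0], 40], [[-39, 0, -4], [0, 0, 0], 40], [[-41, 0, -4], [0, 0, 0], 40], [[-43, 0, -4], [0, 0, 0], 40], [[-45, 0, -4], [0, 0, 0], 40], [[-46, 0, -4], [0, 0, 0], 40], [[-46, 0, -4], [0, 0, 0], 40]]'

```text
time: 12.05
position: [0.601, -0.0192, 0.0548]
tool_rot: [0.0, 0.226, 0.974, -0.0]
contact_force: [0.3, 0.5, 0.1]
finger_gap: 0.399
gripper_force: 0.0
```

```bash
python3 -c "
from h import *
show()
for c in('top','side'): cv2.imwrite(f'pics/{c}4.png',grab_frame(c)[:,:,::-1])
s=cv2.resize(cv2.imread('pics/side4.png')[150:250,270:400],None,fx=5,fy=5,interpolation=cv2.INTER_CUBIC)
cv2.imwrite('pics/c4.png',s)"
```

```text
t 12.05 p [ 0.601 -0.019  0.055] bay mm [20.483  2.211 54.821] yaw err 0.1703063936489677 z [ 0. -0. -1.] F [0.275 0.543 0.125] gap 0.3993089734211133
```

View pics/c4.png

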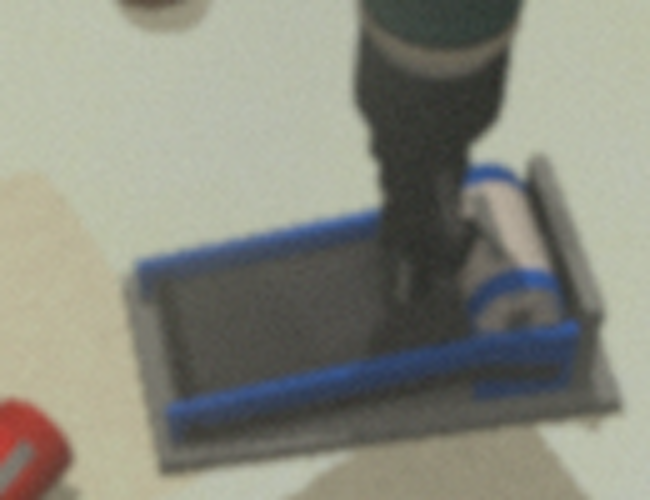

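The cartridge has rolled over the crest and sits by the end plate, and the fingers no longer feel any force. I'll back away and rise.

Emit:
arm_command --commands '[[[4, 0, 0], [0, 0, 0], 40], [[10, 0, -2], [0, 0, 0], 40], [[18, 0, -12], [0, 0, 0], 40], [[22, 0, -40], [0, 0, 0], 40], [[22, 0, -80], [0, 0, 0], 30], [[22, 0, -110], [0, 0, 0], 0], [[22, 40, -120], [0, 0, 0], 0], [[22, 80, -120], [0, 0, 0], 0], [[22, 120, -120], [0, 0, 0], 0], [[22, 160, -120], [0, 0, 0], 0], [[22, 180, -120], [0, 0, 0], 0], [[22, 180, -120], [0, 0, 0], 0]]'

```text
time: 13.65
position: [0.6602, 0.153, 0.1749]
tool_rot: [0.0, 0.225, 0.974, -0.0]
contact_force: [1.2, 0.3, -0.5]
finger_gap: 0.002
gripper_force: 0.0
```

```bash
python3 -c "
from h import *
show()
I={}
for c in('top','side'):
    I[c]=grab_frame(c);cv2.imwrite(f'pics/{c}5.png',I[c][:,:,::-1])
c,s=np.cos(B[2]),np.sin(B[2])
for P in[(.07,-.045,.064),(.07,.045,.064)]:
    print('home end pred',proj('side',[B[0]+c*P[0]-s*P[1],B[1]+s*P[0]+c*P[1],P[2]]))
for cam in I:
    for d in spot_in(cam,'cartridge_center')[:2]: print(cam,d,bay(at_z(cam,d['point'],.072)))
# green button: centroid in the grey console's neighbourhood
P=[]
for cam,(r,cc) in dict(top=(212,208),side=(159,241)).items():
    a=I[cam][r-15:r+16,cc-18:cc+19].astype(int);m=(a[:,:,1]-np.maximum(a[:,:,0],a[:,:,2]))>25
    w=np.argwhere(m);g=w.mean(0)+[r-15,cc-18];P.append(ray(cam,g));print(cam,g,len(w),at_z(cam,g,.046))
(o1,d1),(o2,d2)=P
t=np.linalg.lstsq(np.c_[d1,-d2],o2-o1,rcond=None)[0];print('tri',o1+d1*t[0],o2+d2*t[1])
s=cv2.resize(I['side'][140:250,215:400],None,fx=4,fy=4,interpolation=cv2.INTER_CUBIC);cv2.imwrite('pics/c5.png',s[:,:,::-1])
"
```

```text
t 13.65 p [0.66  0.153 0.175] bay mm [ -2.627 182.792 174.919] yaw err 0.2749504970617913 z [-0. -0. -1.] F [ 1.155  0.306 -0.539] gap 0.002092356721697171
home end pred [[211.816 374.618]]
home end pred [[187.268 365.427]]
top {'point': [260.0, 326.6], 'conf': 0.88} [-222.924  -73.359   72.   ]
top {'point': [144.1, 352.9], 'conf': 0.84} [58.733  0.742 72.   ]
side {'point': [200.0, 368.4], 'conf': 0.95} [62.391 -8.597 72.   ]
side {'point': [248.0, 264.4], 'conf': 0.69} [-229.061 -113.974   72.   ]
top [nan nan] 0 [nan nan nan]
side [155.929 240.375] 56 [0.462 0.328 0.046]
 ** On entry to DLASCL parameter number  4 had an illegal value
 ** On entry to DLASCL parameter number  4 had an illegal value
 ** On entry to DLASCL parameter number  4 had an illegal value
 ** On entry to DLASCL parameter number  4 had an illegal value
 ** On entry to DLASCL parameter number  5 had an illegal value
 ** On entry to DLASCL parameter number  4 had an illegal value<string>:16: RuntimeWarning: Mean of empty slice.
  ret = um.true_divide(
Traceback (most recent call last):
numpy.linalg.LinAlgError: SVD did not converge in Linear Least Squares
```

The cartridge end is seen at side (212,374), and the predicted home position is (212,375), so it is home. The arm hides the button from the top camera, so I'll use the first pictures for the button.

```bash
python3 -c "
from h import *
P=[]
for cam,(r,cc) in dict(top=(212,208),side=(157,241)).items():
    a=cv2.imread(f'pics/{cam}0.png')[r-15:r+16,cc-18:cc+19].astype(int);m=(a[:,:,1]-np.maximum(a[:,:,0],a[:,:,2]))>18
    w=np.argwhere(m);g=w.mean(0)+[r-15,cc-18];P.append(ray(cam,g));print(cam,g,len(w),at_z(cam,g,.046))
(o1,d1),(o2,d2)=P
t=np.linalg.lstsq(np.c_[d1,-d2],o2-o1,rcond=None)[0];print('tri',o1+d1*t[0],o2+d2*t[1])
shift([.460,.325,.09])
"
```

```text
top [211.575 206.512] 127 [0.46  0.321 0.046]
side [155.891 240.453] 64 [0.463 0.328 0.046]
tri [0.459 0.319 0.055] [0.458 0.319 0.055]
shift mm [255.974  68.447  84.852]
```

Emit:
arm_command --commands '[[[20, 5, 0], [0, 0, 0], 0], [[60, 15, 0], [0, 0, 0], 0], [[100, 25, 0], [0, 0, 0], 0], [[140, 35, 0], [0, 0, 0], 0], [[180, 45, 0], [0, 0, 0], 0], [[220, 55, 0], [0, 0, 0], 0], [[245, 60, 20], [0, 0, 0], 0], [[254, 62.5, 50], [0, 0, 0], 0], [[254, 62.5, 80], [0, 0, 0], 0], [[254, 62.5, 97], [0, 0, 0], 0], [[254, 62.5, 105], [0, 0, 0], 0], [[254, 62.5, 105], [0, 0, 0], 0]]'

```text
time: 15.35
position: [0.4598, 0.3199, 0.0698]
tool_rot: [-0.0, 0.226, 0.974, -0.0]
contact_force: [-0.2, 0.2, 0.0]
finger_gap: -0.001
gripper_force: 0.0
```

```bash
python3 -c "
from h import *
show()
I={c:grab_frame(c) for c in('top','side')}
for c in I: cv2.imwrite(f'pics/{c}6.png',I[c][:,:,::-1])
s=cv2.resize(I['side'][100:250,200:400],None,fx=4,fy=4,interpolation=cv2.INTER_CUBIC);cv2.imwrite('pics/c6.png',s[:,:,::-1])
shift([.459,.319,.055])
"
```

```text
t 15.35 p [0.46 0.32 0.07] bay mm [-256.235  243.765   69.845] yaw err 0.14724950273840065 z [-0. -0. -1.] F [-0.157  0.235  0.043] gap -0.0014908208267141784
shift mm [ 0.731 -1.776 15.55 ]
```

View pics/c6.png

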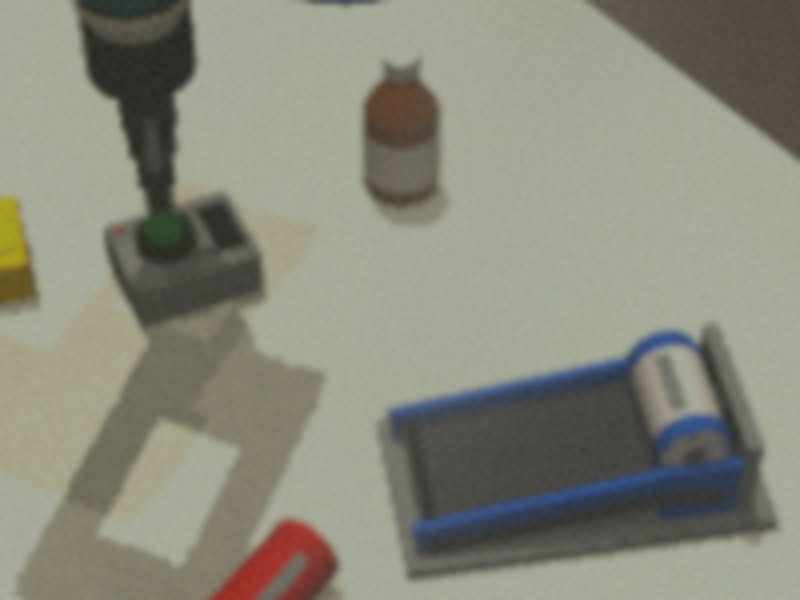

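The cartridge is home against the stop, and the shut fingers stand just over the green button at crop (163,228). I'll press in small steps.

Emit:
arm_command --commands '[[[0, -1, 4], [0, 0, 0], 0], [[0, -1, 8], [0, 0, 0], 0], [[0, -1, 11], [0, 0, 0], 0], [[0, -1, 13], [0, 0, 0], 0], [[0, -1, 15], [0, 0, 0], 0], [[0, -1, 16], [0, 0, 0], 0], [[0, -1, 17], [0, 0, 0], 0], [[0, -1, 18], [0, 0, 0], 0], [[0, -1, 18], [0, 0, 0], 0]]'

```text
time: 16.58
position: [0.4597, 0.3194, 0.0554]
tool_rot: [0.001, 0.226, 0.974, 0.0]
contact_force: [-7.8, -5.2, 38.4]
finger_gap: -0.004
gripper_force: 19.1
```

Emit:
arm_command --commands '[[[0, 0, -3], [0, 0, 0], 0], [[0, 0, -3], [0, 0, 0], 0]]'

```text
time: 16.82
position: [0.4596, 0.3192, 0.0559]
tool_rot: [0.0, 0.226, 0.974, 0.0]
contact_force: [-1.7, -1.7, 13.1]
finger_gap: -0.003
gripper_force: 6.8
```

Emit:
arm_command --commands '[[[0, 0, -2], [0, 0, 0], 0], [[0, 0, -2], [0, 0, 0], 0]]'

```text
time: 17.08
position: [0.4596, 0.3192, 0.0571]
tool_rot: [0.0, 0.226, 0.974, 0.0]
contact_force: [0.3, -1.7, 4.0]
finger_gap: 0.001
gripper_force: 2.1
```

Emit:
arm_command --commands '[[[0, 0, -2], [0, 0, 0], 0], [[0, 0, -2], [0, 0, 0], 0]]'

```text
time: 17.32
position: [0.4596, 0.3192, 0.0588]
tool_rot: [0.0, 0.226, 0.974, 0.0]
contact_force: [0.6, -0.1, 2.9]
finger_gap: 0.002
gripper_force: 1.6
```

Emit:
arm_command --commands '[[[0, 0, -2], [0, 0, 0], 0], [[0, 0, -2], [0, 0, 0], 0]]'

```text
time: 17.58
position: [0.4595, 0.3192, 0.0608]
tool_rot: [0.0, 0.226, 0.974, 0.0]
contact_force: [2.2, -0.7, 2.4]
finger_gap: -0.0
gripper_force: 1.0
```

A soft spring from about 61 mm down to 56 mm and then a hard stop means the button was fully down. I'll retreat and check.

Emit:
arm_command --commands '[[[0, 0, -5], [0, 0, 0], 0], [[0, 0, -20], [0, 0, 0], 0], [[0, 0, -50], [0, 0, 0], 0], [[0, 0, -80], [0, 0, 0], 0], [[0, 0, -100], [0, 0, 0], 0], [[0, 0, -100], [0, 0, 0], 0], [[0, 0, -100], [0, 0, 0], 0], [[0, 0, -100], [0, 0, 0], 0]]'

```text
time: 18.58
position: [0.4584, 0.3187, 0.1597]
tool_rot: [-0.001, 0.226, 0.974, -0.001]
contact_force: [0.3, -0.2, 0.5]
finger_gap: -0.003
gripper_force: 0.0
```

```bash
python3 -c "
from h import *
show()
I=grab_frame('side')
s=cv2.resize(I[80:355,180:480],None,fx=2,fy=2,interpolation=cv2.INTER_CUBIC);cv2.imwrite('pics/c7.png',s[:,:,::-1])
"
```

```text
t 18.57 p [0.458 0.319 0.16 ] bay mm [-256.903  242.153  159.719] yaw err 0.17207819864266227 z [-0.002 -0.001 -1.   ] F [ 0.27  -0.228  0.534] gap -0.0028160283706887613
```

View pics/c7.png

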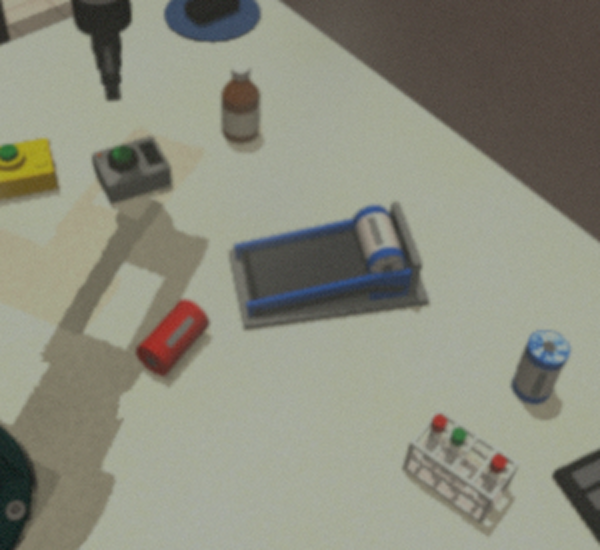

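The picture shows the cartridge home at crop (378,240), the button up at (122,157), the bystanders in place and the arm clear.

```bash
python3 -c "
from rig import finish_job
print(finish_job())"
```

```text
the job is handed in; nothing more can be done
None
```

I pushed the white cartridge up the ramp to rest against the stop, pressed the green button fully down and released it, left the bystanders in place, and handed the job in; no verdict came back.

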